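# Rub down a sloping marble slab

## Task

First take the loose wooden offcut off the sloping slab and lay it gently in the offcuts crate. Then take the rectangular rubbing block and rub the slab with one slow, unbroken stroke from its left end to its right end (left and right as the robot sees them), the foot lying flat at mid-slope with its long side up and down the slope, pressing lightly and steadily (about 8 N) and never lifting off midway. Finally set the rubbing block down gently, standing on its foot inside its plywood tray, and leave everything else where it stands.

Things in the scene. Friction and masses are not known exactly. Their poses are not given: they have to be found in the camera images.
- slab: White marble slab, 120 mm up the slope x 220 mm along x 14 mm thick, mid-bench, sloping 32 degrees, rising away from the robot, yawed up to 0.35 rad. Origin: centre of its upper face, 92 mm above the bench; x up the slope, y along the slab to its left end as the robot sees it, z straight out of the face. Along the low edge (x = -60 to -66 mm) an aluminium lip stands 8 mm proud.
- cradle: Fixed dark steel base plate 150 x 220 x 12 mm with props, under the slab. Origin: centre of its underside, z up. It carries the slab on springs: pressed, the slab (and its pose) gives straight into its face. It starts to move at about 2.4 N, then yields 1 mm per 0.6 N, up to 20 mm (so 9 to 10 mm is about 8 N).
- offcut: Loose brown wooden block, 32 x 50 x 36 mm (x, y, z), about 50 g, resting on the slab's face against the lip, turned like the slab, somewhere along it. Origin: centre of its underside; x up the slope, z out of the slab. Gripped across its 50 mm with the fingers along the slab's normal, the fingers keep clear of the lip.
- crate: Offcuts crate: open square box of pale wood, 140 x 140 mm, 45 mm high, walls and floor 6 mm, to the left or right on the bench. Origin: centre of its underside, z up. A fixed dark wooden strip, its top 34 mm above the bench, lies inside along the +x wall (x = 41 to 63 mm); the rest (x = -64 to 41, y = -64 to 64 mm) is free.
- tray: Tray of the rubbing block: shallow plywood tray, outside 114 x 84 mm (x, y), rim 14 mm high, walls and floor 5 mm (inside 104 x 74 mm, its floor 5 mm above the bench), left or right, across the bench from the crate. Origin: centre of its underside, z up.
- rubbing_block: Rubbing block: rectangular dark steel foot 80 x 50 x 14 mm (x, y, z) with an upright wooden handle, 60 mm along x, 22 mm thick along y, from 14 to 70 mm above the underside; about 400 g. Stands upright on the bench to the left or right of the slab. Origin: centre of the foot's underside; z up through the handle. Grip the handle across its 22 mm.
- roundpad: Bystander like the rubbing block but with a round foot of 68 mm diameter and a round handle, 66 mm high; stands on the other side of the slab than the rubbing block. Origin: centre of its underside. Leave alone.
- tape: Bystander: cardboard ring lying flat, 76 mm across, 24 mm high, in front of the slab. Origin: centre of its underside.
- chisel: Bystander: chisel with dark wooden handle, 150 mm long, lying in front of the slab, along its own x.
- vase: Bystander: plaster vase, 80 mm across, 145 mm high, behind and left of the slab. Origin: centre of its underside.
- mallet: Bystander: hammer 200 mm long, lying behind and right of the slab, along its own x.
- bottle: Bystander: white bottle, 66 mm across, 170 mm high, at the far left, beyond the rubbing block or round pad. Origin: centre of its underside.
- batten: Bystander: wooden batten 130 x 45 x 40 mm (x, y, z) lying at the far right, beyond the rubbing block or round pad. Origin: centre of its underside.
- disc: Bystander: plaster disc, 100 mm across, 30 mm high, behind the slab. Origin: centre of its underside.
Mind the look-alikes: they are no part of the job. What is shaped like the rubbing_block but green, orange or turquoise is not meant.

How it is judged:
By the outcome, as a careful person would: the job done as asked, in the order asked, and still so for the second after the job is handed in, with the robot touching nothing.
It also fails if it takes over 72 s, if anything falls off the work surface, if the arm or the gripper's body presses on something with over 40 N, if the wrist force passes 120 N, or if a joint passes its speed limit or range.

## Robot

A 7-joint arm with a two-finger parallel gripper is mounted at the origin on the work surface. World frame = base frame: x ahead of the robot, y to its left, z up, the work surface at z = 0. Lengths are in m, angles in rad, forces in N, time in s.
With the tool pointing down it reaches from about 0.4 to 0.875 m from the base axis. Payload 19.3 kg.
Tool frame: the origin (TCP) lies between the finger pads; the fingertips stand 17 mm ahead of it and the grasp point (between the pads) lies 2 mm behind it; z points along the fingers, y is the line along which they close (so a half turn about z gives the same grasp; the last joint's range is limited). The gripper opens to 85 mm and grips with 20 to 120 N. Pads are 22 mm wide; open, the fingers measure 114 mm over their backs; the gripper's body (76 mm by 85 mm) begins 54 mm behind the grasp point. The pads swing forward as they close: fully open they stand 13 mm farther back than shut.
Start: joints at [-1.338, 0.521, -0.036, 1.599, 0.021, 1.021, -0.113], TCP at [0.186, 0.597, 0.248] pointing down, gripper open.
Joint ranges: [-2.91, 2.91], [-0.3, 2.13], [-1.5, 1.42], [0.17, 2.43], [-1.26, 4.41], [0.16, 1.93], [-2.52, 2.52]. Speed limits (rad/s): [1.89, 1.89, 2.39, 2.39, 3.01, 3.01, 3.01].

## Interface

Orientations are given as [roll, pitch, yaw] about the fixed x, y, z axes, in that order (R = Rz(yaw) Ry(pitch) Rx(roll)).
In Python, from workcell import bot gives the robot as it stands.
- The arm moves only by the shell command python3 -m inch 'ROWS' [FORCE]. ROWS is JSON, a list of rows, each a list of 7 numbers: the shift along the tool's x, y, z in units of 200 mm (1.0 is 200 mm), then the turn, a rotation vector about the tool's x, y, z in units of 90 degrees (1.0 is 90 degrees), then the opening, from 0 (shut) to 1 (fully open). In form: [[x, y, z, rx, ry, rz, grip], ...]. A call has 1 to 20 rows; each row is the pose to reach, as a shift and turn from the pose commanded when the call began, along the tool's axes at that moment; what a row does not reach only later rows make up. A row lasts 1/8 s, in which the tool goes at most 62.5 mm and 10.7 degrees, less where a joint would pass 70% of its speed; a pose out of reach is approached as far as the arm can. A call with a number of a shift or a turn outside -1 to 1 is refused whole. A call with a gripper value outside its range is refused whole. The fingers move at their own pace and stop on an object; FORCE is the grip in N (left out, the last holds). Time passes only in rows, so rows that repeat a pose let the fingers close. It gives the time, the measured TCP pose, the force, the opening and the grip force at its end, in the units of the state.
- bot.observe(): the state, without advancing time (a new reading comes with each control period).
- bot.grab_frame(name): name is "side" or "top"; returns a dict with "img" (420x560x3 uint8, red, green, blue), "z_map" (420x560 float32, m along the optical axis (not along the pixel's ray), 0 where there is no reading), "vfov" (degrees; the focal length in pixels is half the picture's height over the tangent of half this angle, whatever the lens; pixels are square), "cx", "cy" (the principal point, pixels), "distortion" ([k1, k2, p1, p2, k3] as OpenCV has them; the pictures are not rectified), "rvec" (rotation vector, rad) and "tvec" (3), from world to camera coordinates, as OpenCV has them. Camera axes: x right, y down, z forward; pixel columns grow to the right and rows downward; lengths in m; the calibration is good to about 2 mm. A picture is of the moment at which its call begins.
- bot.job_done(): hands the job in; it is judged then, once.
The state is a dict: "clock": time; "qpos": joint angles; "qd": joint speeds; "joint_efforts": joint torques, N m; "position": TCP position; "tool_rot": TCP orientation; "force": force on the tool from outside, world axes, zero at the start; "moment": the same for the moment, N m; "grip_width": finger opening in m; "finger_force": force on a finger pad.
Only numpy, scipy, OpenCV 4.12 (cv2) and the standard library are available. Lean on these libraries where they do the work, as an engineer would, in place of code of your own. Each camera call takes 0.05 s, during which the arm holds its last target. There are 200 camera calls.

## Working session

There is one attempt and no reset: what is moved stays moved. The work goes in short steps, Python scripts to look and compute and a shell command to move; the robot and the scene stay as the last step left them, time stands still between calls to the robot, and variables do not carry over. Pictures are saved under pics/ and viewed, at most 10 in all, crops included, and the job is handed in when it is done.

```bash
mkdir -p pics; ls
cat > h.py <<'E'
import numpy as np, cv2, pickle, os
from scipy.spatial.transform import Rotation as R
def grab(n):
    from workcell import bot
    f=bot.grab_frame(n); return f
def K(f):
    h=f["img"].shape[0]; fl=h/2/np.tan(np.radians(f["vfov"])/2)
    return np.array([[fl,0,f["cx"]],[0,fl,f["cy"]],[0,0,1.]])
def rays(f,uv):
    p=cv2.undistortPoints(np.array(uv,float).reshape(-1,1,2),K(f),np.array(f["distortion"],float)).reshape(-1,2)
    return np.c_[p,np.ones(len(p))]
def pose(f):
    Rm=cv2.Rodrigues(np.array(f["rvec"],float))[0]; return Rm,np.array(f["tvec"],float).ravel()
def onplane(f,uv,z):
    d=rays(f,uv); Rm,t=pose(f); c=-Rm.T@t; d=d@Rm
    return c+d*((z-c[2])/d[:,2])[:,None]
def cloud(f):
    h,w=f["z_map"].shape; v,u=np.mgrid[:h,:w]
    d=rays(f,np.c_[u.ravel(),v.ravel()])*f["z_map"].reshape(-1,1)
    Rm,t=pose(f); P=(d-t)@Rm; P[f["z_map"].ravel()<=0]=np.nan
    return P.reshape(h,w,3)
E
python3 - <<'E'
from h import *
from workcell import bot
o=bot.observe(); print({k:np.round(v,3).tolist() for k,v in o.items()})
for n in("top","side"):
    f=grab(n); pickle.dump(f,open(n+".pkl","wb")); cv2.imwrite(f"pics/{n}0.png",f["img"][...,::-1])
    print(n,f["vfov"],f["distortion"],-pose(f)[0].T@pose(f)[1])
    P=cloud(f); print(np.nanpercentile(P.reshape(-1,3),[1,50,99],axis=0))
E
```

```text
pics
{'clock': 0.0, 'qpos': [-1.338, 0.522, -0.036, 1.6, 0.021, 1.021, -0.113], 'qd': [-0.001, -0.003, -0.002, 0.0, -0.0, -0.0, 0.001], 'joint_efforts': [-0.001, -92.711, 1.979, -36.994, 0.018, 0.008, 0.0], 'position': [0.186, 0.596, 0.248], 'tool_rot': [-3.14, 0.0, 2.839], 'force': [0.619, -0.132, 0.231], 'moment': [0.006, 0.027, 0.045], 'finger_force': 0.0, 'grip_width': 0.086}
top 51.96922116266284 [-0.10944725  0.          0.          0.          0.        ] [0.3093285  0.05914907 1.57875465]
[[-0.25154041 -1.41657036 -0.76106227]
 [ 0.61226261  0.0867611  -0.00382472]
 [ 1.74233967  1.54493378  0.81182155]]
side 54.18192998715415 [-0.0608287  0.         0.         0.         0.       ] [ 0.06621779 -0.76163971  0.7600694 ]
[[-0.1369569  -0.65267814 -0.50533095]
 [ 0.59030586  0.02205389  0.01097009]
 [ 1.74505112  1.94363096  0.60180561]]
```

View pics/top0.png

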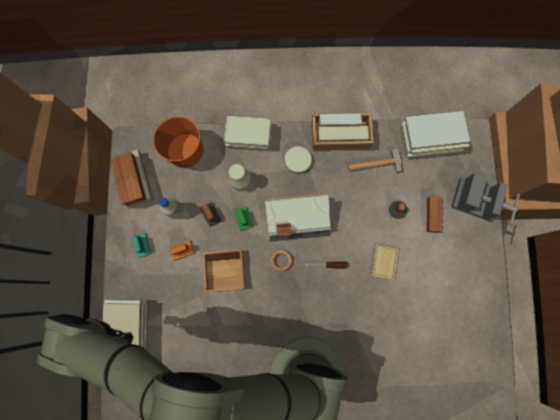

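View pics/side0.png

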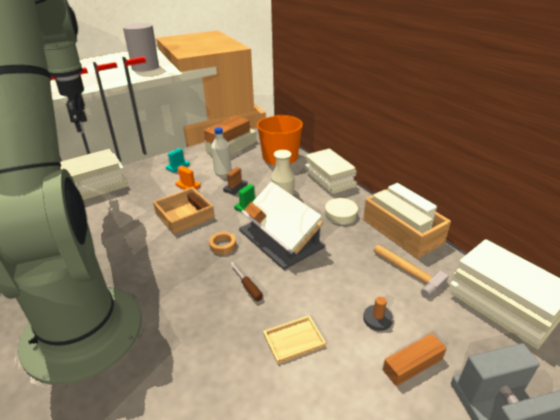

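The top view shows the slab at (298,216) with the offcut at (285,229). The crate is at (223,271), the tray at (385,262), the dark rubbing block at (210,213), with a green look-alike at (243,217), and the round pad at (398,209). The side view agrees.

```bash
cat > m.py <<'E'
from h import *
T=pickle.load(open("top.pkl","rb"));S=pickle.load(open("side.pkl","rb"))
PT,PS=cloud(T),cloud(S)
for nm,(u,v) in dict(slab=(298,216),off=(285,229),crate=(223,271),tray=(385,262),block=(210,213),pad=(398,209),green=(243,217),vase=(238,175)).items():
    print(nm,onplane(T,[(u,v)],0.03)[0].round(3))
def hist(P,img,c,r,z0,z1):
    m=(np.abs(P[...,0]-c[0])<r)&(np.abs(P[...,1]-c[1])<r)&(P[...,2]>z0)&(P[...,2]<z1)
    return P[m],img[m]
def rect(p):
    (c,s,a)=cv2.minAreaRect((p[:,:2]*1000).astype(np.float32)); return np.round(c,1),np.round(s,1),round(a,1)
W=lambda u,v:onplane(T,[(u,v)],0.03)[0]
for n,P,f in(("top",PT,T),("side",PS,S)):
    print(n)
    p,_=hist(P,f["img"],W(330,290),.04,-.03,.03); print(" bench z",np.median(p[:,2]),p[:,2].std())
    for nm,uv,r,z0,z1 in(("crate",(223,271),.11,.03,.06),("tray",(385,262),.09,.008,.03),("blkhandle",(210,213),.05,.05,.085),("blkall",(210,213),.05,.008,.085),("pad",(398,209),.05,.03,.08)):
        p,c=hist(P,f["img"],W(*uv),r,z0,z1); print(nm,len(p),rect(p) if len(p)>5 else"",np.median(p[:,2]) if len(p) else "")
    p,c=hist(P,f["img"],W(298,216),.15,.04,.2); h=c.astype(int)
    w=(h.min(1)>110)&(h.max(1)-h.min(1)<50); q=p[w]
    for _ in range(6):
        ce=q.mean(0); n_=np.linalg.svd(q-ce)[2][2]; n_*=np.sign(n_[2]); d=(q-ce)@n_; q=q[np.abs(d)<max(.002,2*d.std())] 
    print("slab",len(q),ce,n_,"tilt",np.degrees(np.arccos(n_[2])),"yaw",np.arctan2(-n_[1],-n_[0]),d.std())
    yaw=np.arctan2(-n_[1],-n_[0]); Rm=R.from_euler("ZY",[yaw,-np.radians(32)]).as_matrix()
    l=(p-ce)@Rm; k=np.abs(l[:,2])<.006; print(" local ext",np.percentile(l[k],[1,50,99],axis=0).round(4).tolist(), )
    k=(l[:,2]>.024)&(l[:,2]<.045); print("offtop",k.sum(),p[k].mean(0),np.percentile(l[k],[2,50,98],axis=0).round(4).tolist())
f=T["img"][190:300,180:420];cv2.imwrite("pics/c1.png",cv2.resize(f,None,fx=3.3,fy=3.3,interpolation=2)[...,::-1])
E
python3 m.py
```

```text
slab [0.569 0.019 0.03 ]
off [0.522 0.068 0.03 ]
crate [0.375 0.293 0.03 ]
tray [ 0.394 -0.289  0.03 ]
block [0.587 0.342 0.03 ]
pad [ 0.586 -0.349  0.03 ]
green [0.569 0.22  0.03 ]
vase [0.728 0.238 0.03 ]
top
 bench z 0.00021109727213737014 0.003545112234683491
crate 505 (array([377.6, 291.9]), array([142.1, 138.9]), 3.8) 0.04130142257666831
tray 312 (array([ 392.6, -288.6]), array([177.2, 175.2]), 2.6) 0.011044304611016856
blkhandle 99 (array([587.5, 345. ]), array([59.1, 21.5]), 27.2) 0.06903952721036302
blkall 286 (array([590.9, 342.4]), array([93.9, 93.1]), 86.6) 0.018124083459301634
pad 58 (array([ 588.7, -351.9]), array([24.9, 20.7]), 89.4) 0.06307004521360722
slab 1705 [0.56996538 0.01894016 0.09440601] [-0.52827995 -0.03763567  0.84823573] tilt 31.97970723075731 yaw 0.07112175037292594 0.0024823594762693178
 local ext [[-0.0652, -0.1042, -0.0057], [0.0013, -0.0026, -0.0], [0.0571, 0.1118, 0.0057]]
offtop 139 [0.50925457 0.07273823 0.10048086] [[-0.0627, 0.0344, 0.025], [-0.0444, 0.0585, 0.0354], [-0.0291, 0.0812, 0.042]]
side
 bench z 0.0003000823353892206 0.001370648242249957
crate 800 (array([377.4, 292.2]), array([144.3, 148. ]), 3.7) 0.039634022932795096
tray 514 (array([ 395.3, -291.2]), array([ 85.3, 115.4]), 79.6) 0.01315818151251601
blkhandle 131 (array([587.8, 343.8]), array([63.8, 25.4]), 21.4) 0.06636239427455992
blkall 377 (array([588.5, 343.9]), array([86.9, 53.1]), 22.9) 0.03294573813695604
pad 197 (array([ 586.6, -353.1]), array([24.4, 25.6]), 41.9) 0.057828997593606275
slab 2041 [0.57076071 0.00758955 0.09554117] [-0.52951355 -0.03986535  0.84736424] tilt 32.07386382061581 yaw 0.07514498209620392 0.0012358938106717908
 local ext [[-0.0676, -0.0936, -0.0044], [-0.0003, -0.0063, 0.0], [0.0545, 0.1221, 0.0049]]
offtop 181 [0.50635508 0.06854451 0.09915401] [[-0.0638, 0.0444, 0.0249], [-0.0487, 0.0642, 0.0356], [-0.0331, 0.0942, 0.039]]
```

View pics/c1.png

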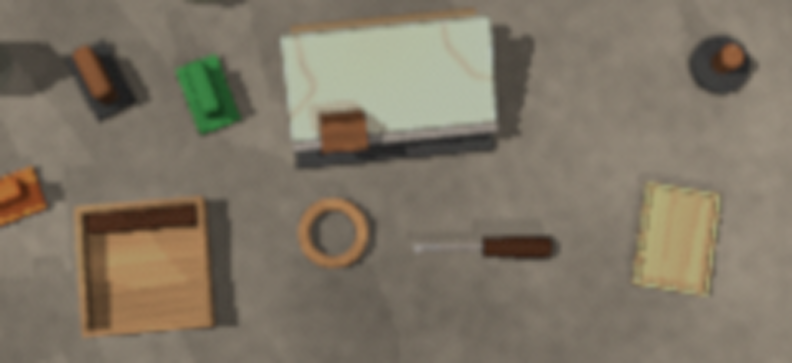

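The crop shows the crate's dark strip on its far side, the offcut against the lip left of mid-slab at about (343,130), the block handle at (95,72) and the tray at (677,238). Both views agree on the poses, so I'll start moving.

```bash
cat > t.py <<'E'
# t.py frame x y z [dyaw] : tool target in an object's frame -> shift/turn in move units
from h import *
import sys
from workcell import bot
F=dict(slab=((.566,.022,.092),R.from_euler("ZY",[.073,-np.radians(32)])),crate=((.3775,.292,0),R.from_euler("z",.066)),
 block=((.5876,.3444,0),R.from_euler("z",.44)),tray=((.394,-.290,0),R.from_euler("z",-.18)))
p,Ro=F[sys.argv[1]]; v=np.array(sys.argv[2:5],float)
Rt=Ro*R.from_euler("zx",[np.pi,np.pi]).inv() if 0 else Ro*R.from_matrix([[-1,0,0],[0,1,0],[0,0,-1]])
o=bot.observe(); Rc=R.from_euler("xyz",o["tool_rot"]); pc=np.array(o["position"])
t=Ro.apply(v)+p; s=Rc.inv().apply(t-pc)/.2; r=(Rc.inv()*Rt).as_rotvec()/(np.pi/2)
print("target",t.round(3),"clock",round(o["clock"],2),"tcp in frame",Ro.inv().apply(pc-p).round(4),"width",round(o["grip_width"],4))
print("shift",s.round(3),"turn",r.round(3),"rows min",round(max(np.linalg.norm(s)*.2/.0625,np.linalg.norm(r)*90/10.7),1),"F",np.round(o["force"],2),"Fobj",Ro.inv().apply(o["force"]).round(2),"q",np.round(o["qpos"],2))
E
python3 t.py slab -.042 .0545 .14
```

```text
target [0.453 0.068 0.188] clock 0.1 tcp in frame [-0.2031  0.6005  0.3106] width 0.0854
shift [-2.058 -2.122  0.299] turn [-0.067 -0.351 -0.233] rows min 9.5 F [ 0.34 -0.35 -0.41] Fobj [ 0.05 -0.38 -0.51] q [-1.34  0.52 -0.04  1.6   0.02  1.02 -0.11]
```

```bash
python3 -m inch '[[-0.3,-0.3,0,0,0,0,1],[-0.6,-0.6,0,0,0,-0.1,1],[-0.85,-0.85,0,0,0,-0.2,1],[-1,-1,0,0,0,-0.23,1],[-1,-1,0,0,0,-0.23,1]]'; python3 t.py slab -.042 .0545 .14
```

```text
clock: 0.72
position: [0.3189, 0.343, 0.2483]
tool_rot: [-3.141, 0.0, -3.085]
force: [0.2, 0.4, 0.4]
grip_width: 0.0856
finger_force: 0.0
target [0.453 0.068 0.188] clock 0.72 tcp in frame [-0.1063  0.3382  0.2508] width 0.0856
shift [-0.589 -1.409  0.3  ] turn [-0.003 -0.355 -0.01 ] rows min 5.0 F [0.23 0.42 0.36] Fobj [0.41 0.41 0.17] q [-0.89  0.27 -0.07  2.    0.02  0.87  0.65]
```

```bash
python3 -m inch '[[-0.15,-0.3,0,0,-0.08,0,1],[-0.3,-0.6,0,0,-0.17,0,1],[-0.45,-0.9,0,0,-0.26,0,1],[-0.55,-1,0,0,-0.355,0,1],[-0.59,-1,0,0,-0.355,0,1],[-0.59,-1,0,0,-0.355,0,1]]'; python3 t.py slab -.042 .0545 .10
```

```text
clock: 1.48
position: [0.4468, 0.1525, 0.2479]
tool_rot: [-3.14, 0.557, -3.083]
force: [0.4, 0.6, -0.1]
grip_width: 0.0855
finger_force: 0.0
target [0.474 0.07  0.155] clock 1.48 tcp in frame [-0.0101  0.1389  0.1901] width 0.0855
shift [ 0.153 -0.42   0.455] turn [-0.006 -0.001 -0.008] rows min 2.0 F [ 0.4   0.59 -0.1 ] Fobj [ 0.32  0.55 -0.32] q [-0.88  0.11  0.24  2.39  1.03  0.32  0.04]
```

```bash
python3 - <<'E'
from h import *
f=grab("top");pickle.dump(f,open("top2.pkl","wb"))
E
python3 t.py slab -.042 .0545 .025
```

```text
target [0.513 0.073 0.091] clock 1.52 tcp in frame [-0.01    0.1396  0.1903] width 0.0854
shift [ 0.153 -0.421  0.831] turn [-0.005 -0.002 -0.008] rows min 3.0 F [-1.17 -0.27  0.48] Fobj [-0.75 -0.18  1.04] q [-0.88  0.11  0.24  2.39  1.03  0.32  0.05]
```

```bash
python3 -m inch '[[0.05,-0.14,0.15,0,0,-0.008,1],[0.1,-0.28,0.3,0,0,-0.008,1],[0.15,-0.42,0.45,0,0,-0.008,1],[0.153,-0.42,0.5,0,0,-0.008,1],[0.153,-0.42,0.5,0,0,-0.008,1]]'; python3 t.py slab -.042 .0545 .025
python3 - <<'E'
from h import *
f=grab("side");pickle.dump(f,open("side2.pkl","wb"))
c=f["img"][150:270,200:360];cv2.imwrite("pics/c2.png",cv2.resize(c,None,fx=4,fy=4,interpolation=2)[...,::-1])
E
```

```text
clock: 2.15
position: [0.4605, 0.083, 0.1619]
tool_rot: [-3.021, 0.493, -3.005]
force: [-1.0, -1.1, 0.1]
grip_width: 0.0851
finger_force: 0.0
target [0.513 0.073 0.091] clock 2.15 tcp in frame [-0.0484  0.0685  0.1127] width 0.0851
shift [-0.056 -0.034  0.44 ] turn [-0.056 -0.039  0.038] rows min 1.4 F [-1.   -1.1   0.09] Fobj [-0.87 -1.02  0.65] q [-0.09  0.34 -0.48  2.43  1.62  0.44 -0.36]
```

View pics/c2.png

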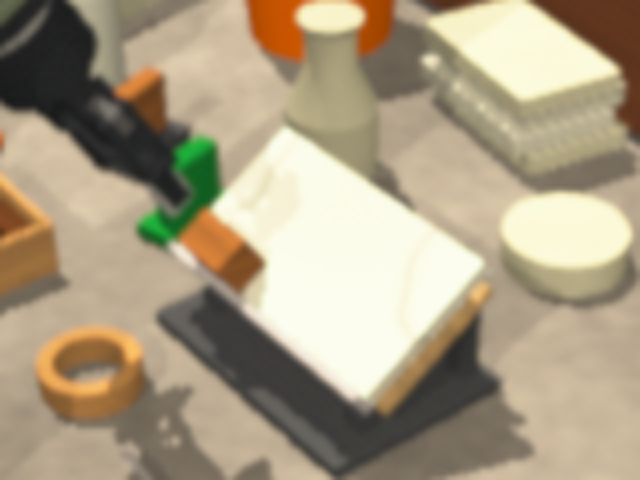

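Side view: the gripper hovers up-left of the offcut at (220,245), nothing disturbed.

```bash
python3 -m inch '[[-0.056,-0.034,0.08,-0.056,-0.039,0.038,1],[-0.056,-0.034,0.16,-0.056,-0.039,0.038,1],[-0.056,-0.034,0.16,-0.056,-0.039,0.038,1],[-0.056,-0.034,0.16,-0.056,-0.039,0.038,1]]'; python3 t.py slab -.042 .0545 .025
```

```text
clock: 2.7
position: [0.4856, 0.0754, 0.1401]
tool_rot: [-3.14, 0.557, -3.069]
force: [-0.6, 0.6, 0.9]
grip_width: 0.0853
finger_force: 0.0
target [0.513 0.073 0.091] clock 2.7 tcp in frame [-0.0392  0.0591  0.0812] width 0.0853
shift [ 0.013 -0.023  0.281] turn [-0.001 -0.001 -0.   ] rows min 0.9 F [-0.57  0.6   0.93] Fobj [0.05 0.63 1.07] q [ 0.27  0.49 -0.79  2.43  1.98  0.54 -0.61]
```

```bash
python3 -m inch '[[0.013,-0.023,0.05,0,0,0,1],[0.013,-0.023,0.11,0,0,0,1],[0.013,-0.023,0.17,0,0,0,1],[0.013,-0.023,0.22,0,0,0,1],[0.013,-0.023,0.25,0,0,0,1],[0.013,-0.023,0.28,0,0,0,1],[0.013,-0.023,0.28,0,0,0,1]]'; python3 t.py slab -.042 .0545 .025
```

```text
clock: 3.58
position: [0.5137, 0.0729, 0.091]
tool_rot: [3.141, 0.558, -3.069]
force: [0.3, -0.2, 0.1]
grip_width: 0.0856
finger_force: 0.0
target [0.513 0.073 0.091] clock 3.58 tcp in frame [-0.0416  0.0546  0.0248] width 0.0856
shift [ 0.002 -0.    -0.001] turn [-0. -0. -0.] rows min 0.0 F [ 0.3  -0.21  0.12] Fobj [ 0.31 -0.23 -0.05] q [ 0.28  0.66 -0.78  2.39  2.13  0.65 -0.67]
```

Accurate. I'll close on the offcut with a light grip and lift along the normal.

```bash
python3 -m inch '[[0,0,0,0,0,0,0.75],[0,0,0,0,0,0,0.65],[0,0,0,0,0,0,0.55],[0,0,0,0,0,0,0.5],[0,0,0,0,0,0,0.45],[0,0,0,0,0,0,0.4],[0,0,0,0,0,0,0.4]]' 30; python3 t.py slab -.042 .0545 .12
```

```text
clock: 4.45
position: [0.5139, 0.0729, 0.0914]
tool_rot: [-3.142, 0.559, -3.069]
force: [0.3, -0.4, 2.1]
grip_width: 0.0492
finger_force: 36.9
target [0.463 0.069 0.172] clock 4.45 tcp in frame [-0.0412  0.0546  0.025 ] width 0.0492
shift [ 0.004 -0.001 -0.475] turn [-0.  0. -0.] rows min 1.5 F [ 0.32 -0.43  2.15] Fobj [ 1.38 -0.46  1.67] q [ 0.28  0.66 -0.78  2.39  2.13  0.65 -0.67]
```

```bash
python3 -m inch '[[0,0,-0.03,0,0,0,0.4],[0,0,-0.08,0,0,0,0.4],[-0.03,0,-0.15,0,0,0,0.4],[-0.09,0,-0.25,0,0,0,0.4],[-0.15,0,-0.35,0,0,0,0.4],[-0.2,0.1,-0.45,0,0,0,0.4],[-0.2,0.3,-0.5,0,0.1,0,0.4],[-0.2,0.5,-0.5,0,0.2,0,0.4],[-0.2,0.65,-0.5,0,0.3,0,0.4],[-0.2,0.8,-0.5,0,0.355,0,0.4],[-0.2,0.8,-0.5,0,0.355,0,0.4]]'; python3 t.py crate -.012 0 .11
```

```text
clock: 5.82
position: [0.4815, 0.2355, 0.1993]
tool_rot: [3.136, -0.003, -3.064]
force: [-0.2, -0.7, -0.7]
grip_width: 0.0494
finger_force: 36.5
target [0.366 0.291 0.11 ] clock 5.83 tcp in frame [ 0.1    -0.0632  0.1993] width 0.0494
shift [0.555 0.321 0.45 ] turn [ 0.003 -0.002  0.008] rows min 2.5 F [-0.17 -0.73 -0.72] Fobj [-0.22 -0.72 -0.72] q [ 0.03  0.56 -0.83  1.85  0.49  0.95  0.63]
```

```bash
python3 -m inch '[[0.25,0.15,0.1,0,0,0,0.4],[0.45,0.27,0.25,0,0,0.008,0.4],[0.555,0.32,0.45,0,0,0.008,0.4],[0.555,0.32,0.45,0,0,0.008,0.4],[0.555,0.32,0.45,0,0,0.008,0.4]]'; python3 t.py crate -.012 0 .035
python3 - <<'E'
from h import *
f=grab("side");c=f["img"][130:260,120:320];cv2.imwrite("pics/c3.png",cv2.resize(c,None,fx=4,fy=4,interpolation=2)[...,::-1])
E
```

```text
clock: 6.45
position: [0.3683, 0.287, 0.1081]
tool_rot: [3.141, 0.002, -3.082]
force: [-0.0, -0.5, -0.5]
grip_width: 0.0496
finger_force: 36.5
target [0.366 0.291 0.035] clock 6.45 tcp in frame [-0.0095 -0.0043  0.1081] width 0.0496
shift [0.014 0.021 0.365] turn [ 0.     0.001 -0.004] rows min 1.2 F [-0.01 -0.47 -0.52] Fobj [-0.04 -0.47 -0.52] q [-0.23  0.6  -0.74  2.1   0.64  0.69  0.23]
```

View pics/c3.png

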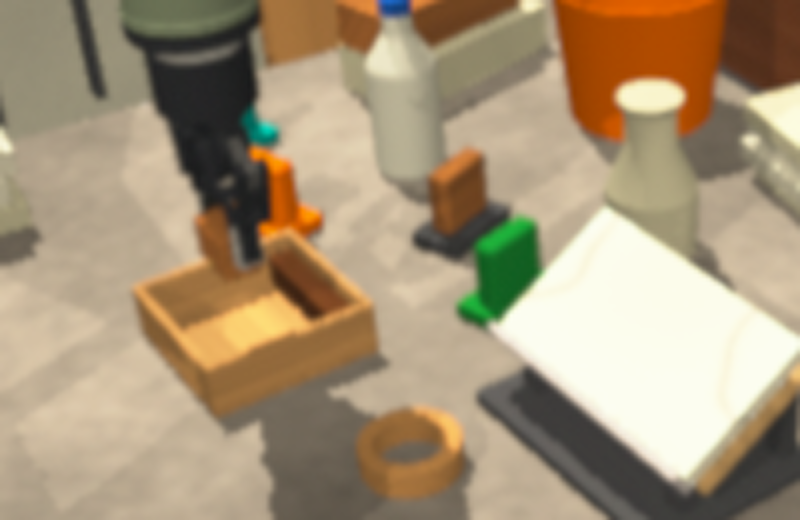

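The offcut, at (220,240), is held upright over the crate and the slab is clear. Now I'll lower it gently.

```bash
python3 -m inch '[[0.014,0.021,0.08,0,0,0,0.4],[0.014,0.021,0.16,0,0,0,0.4],[0.014,0.021,0.24,0,0,0,0.4],[0.014,0.021,0.3,0,0,0,0.4],[0.014,0.021,0.34,0,0,0,0.4],[0.014,0.021,0.365,0,0,0,0.4],[0.014,0.021,0.365,0,0,0,0.4]]'; python3 t.py crate -.012 0 .030
```

```text
clock: 7.38
position: [0.3648, 0.291, 0.0341]
tool_rot: [3.142, 0.001, -3.081]
force: [-0.4, -0.4, 0.0]
grip_width: 0.0496
finger_force: 36.5
target [0.366 0.291 0.03 ] clock 7.38 tcp in frame [-0.0127 -0.0001  0.0341] width 0.0496
shift [-0.004  0.001  0.02 ] turn [ 0.     0.001 -0.004] rows min 0.1 F [-0.35 -0.42  0.02] Fobj [-0.38 -0.4   0.02] q [-0.34  0.72 -0.6   2.12  0.81  0.54  0.07]
```

```bash
python3 -m inch '[[0,0,0.007,0,0,0,0.4],[0,0,0.013,0,0,0,0.4],[0,0,0.013,0,0,0,0.4]]'; python3 -m inch '[[0,0,0.003,0,0,0,0.4],[0,0,0.006,0,0,0,0.4],[0,0,0.006,0,0,0,0.4]]'
```

```text
clock: 7.75
position: [0.3649, 0.2909, 0.0317]
tool_rot: [3.141, 0.001, -3.082]
force: [-0.2, -0.1, 0.1]
grip_width: 0.0496
finger_force: 36.5
clock: 8.12
position: [0.365, 0.291, 0.0308]
tool_rot: [-3.142, 0.002, -3.081]
force: [-2.2, -2.2, 11.9]
grip_width: 0.0493
finger_force: 38.0
```

```bash
python3 -m inch '[[0,0,-0.003,0,0,0,0.45],[0,0,-0.003,0,0,0,0.65],[0,0,-0.003,0,0,0,0.76],[0,0,-0.003,0,0,0,0.76],[0,0,-0.1,0,0,0,0.76],[0,0,-0.3,0,0,0,0.76],[0,0,-0.55,0,0,0,0.76],[0,0,-0.6,0,0,0,1],[0,0,-0.6,0,0,0,1]]'; python3 t.py block 0 0 .14
python3 - <<'E'
from h import *
f=grab("top");pickle.dump(f,open("top3.pkl","wb"));g=grab("side");pickle.dump(g,open("side3.pkl","wb"))
for n,f in(("top",f),("side",g)):
    P=cloud(f);m=(abs(P[...,0]-.5876)<.055)&(abs(P[...,1]-.3444)<.055)&(P[...,2]>.03)&(P[...,2]<.085)
    h=f["img"].astype(int); w=m&(h[...,0]>h[...,2]+25); q=P[w]
    uv=np.argwhere(w)[:,::-1]; print(n,len(q),cv2.minAreaRect((q[:,:2]*1000).astype(np.float32)))
    e=np.linalg.eigh(np.cov(q[:,:2].T))[1][:,1];print(" pca yaw",np.arctan(e[1]/e[0]),q.mean(0))
    m=(abs(P[...,0]-.366)<.05)&(abs(P[...,1]-.291)<.05)&(P[...,2]>.03)&(P[...,2]<.07);print(" offcut",m.sum(),P[m].mean(0) if m.any() else 0)
c=f["img"];
E
```

```text
clock: 9.25
position: [0.3651, 0.2907, 0.1505]
tool_rot: [3.141, 0.002, -3.082]
force: [0.1, 0.3, -0.1]
grip_width: 0.0856
finger_force: 0.0
target [0.588 0.344 0.14 ] clock 9.25 tcp in frame [-0.2241  0.0462  0.1505] width 0.0856
shift [-1.126  0.202  0.055] turn [-0.     0.001 -0.242] rows min 3.7 F [ 0.09  0.32 -0.09] Fobj [ 0.21  0.25 -0.09] q [-0.18  0.53 -0.81  2.07  0.56  0.77  0.3 ]
top 110 ((588.4000244140625, 344.6994934082031), (59.361202239990234, 20.873743057250977), 25.578123092651367)
 pca yaw 0.4232038492987162 [0.5859084  0.34234398 0.06628361]
 offcut 0 0
side 202 ((587.1871337890625, 344.8187255859375), (64.46788024902344, 25.737327575683594), 28.563526153564453)
 pca yaw 0.36665046500732584 [0.58353236 0.33751882 0.0559309 ]
 offcut 144 [0.36051658 0.28541283 0.04119968]
```

```bash
python3 -m inch '[[-0.3,0.05,0,0,0,-0.08,1],[-0.6,0.1,0,0,0,-0.16,1],[-0.85,0.16,0,0,0,-0.235,1],[-1,0.2,0.05,0,0,-0.235,1],[-1,0.2,0.05,0,0,-0.235,1]]'; python3 t.py block 0 0 .047
```

```text
clock: 9.98
position: [0.5624, 0.3428, 0.1374]
tool_rot: [-3.141, -0.002, -2.713]
force: [-0.8, -0.0, 0.1]
grip_width: 0.0856
finger_force: 0.0
target [0.588 0.344 0.047] clock 9.97 tcp in frame [-0.0234  0.0093  0.1374] width 0.0856
shift [-0.119 -0.045  0.452] turn [-0.    -0.001 -0.007] rows min 1.5 F [-0.79 -0.03  0.1 ] Fobj [-0.73  0.31  0.1 ] q [-0.14  0.83 -0.82  1.56  0.67  1.05  0.86]
```

```bash
python3 -m inch '[[-0.1,-0.045,0.0,0,0,0,1],[-0.1,-0.045,0,0,0,0,1]]'; python3 t.py block 0 0 .047
```

```text
clock: 10.22
position: [0.5839, 0.3427, 0.1393]
tool_rot: [-3.141, -0.0, -2.713]
force: [-0.3, -0.1, -0.1]
grip_width: 0.0855
finger_force: 0.0
target [0.588 0.344 0.047] clock 10.22 tcp in frame [-0.0041 -0.      0.1393] width 0.0855
shift [-0.021  0.001  0.462] turn [-0.    -0.    -0.007] rows min 1.5 F [-0.34 -0.14 -0.08] Fobj [-0.37  0.02 -0.08] q [-0.14  0.85 -0.81  1.51  0.67  1.08  0.89]
```

```bash
python3 -m inch '[[-0.018,0,0.08,0,0,-0.007,1],[-0.018,0,0.18,0,0,-0.007,1],[-0.018,0,0.28,0,0,-0.007,1],[-0.018,0,0.36,0,0,-0.007,1],[-0.018,0,0.42,0,0,-0.007,1],[-0.018,0,0.46,0,0,-0.007,1],[-0.018,0,0.46,0,0,-0.007,1],[-0.018,0,0.46,0,0,-0.007,0.7],[-0.018,0,0.46,0,0,-0.007,0.5],[-0.018,0,0.46,0,0,-0.007,0.35],[-0.018,0,0.46,0,0,-0.007,0.3],[-0.018,0,0.46,0,0,-0.007,0.25],[-0.018,0,0.46,0,0,-0.007,0.2],[-0.018,0,0.46,0,0,-0.007,0.1]]' 50; python3 t.py block 0 0 .14
```

```text
clock: 11.98
position: [0.5873, 0.3449, 0.049]
tool_rot: [3.141, 0.002, -2.701]
force: [-0.9, 1.5, 4.8]
grip_width: 0.0216
finger_force: 49.2
target [0.588 0.344 0.14 ] clock 11.97 tcp in frame [-0.      0.0006  0.049 ] width 0.0216
shift [-0.001 -0.003 -0.455] turn [0.    0.001 0.   ] rows min 1.5 F [-0.91  1.51  4.8 ] Fobj [-0.18  1.75  4.8 ] q [-0.17  0.96 -0.75  1.53  0.76  0.95  0.85]
```

```bash
python3 -m inch '[[0,0,0,0,0,0,0.1],[0,0,-0.03,0,0,0,0.1],[0,0,-0.1,0,0,0,0.1],[0,0,-0.25,0,0,0,0.1],[0,0,-0.4,0,0,0,0.1],[0,0,-0.6,0,0,0,0.1],[0,0,-0.8,0,0,0,0.1],[0,0,-0.95,0,0,0,0.1],[0,0,-0.95,0,0,0,0.1]]' 90; python3 t.py slab 0 .086 .12
```

```text
clock: 13.1
position: [0.5876, 0.345, 0.2414]
tool_rot: [-3.142, 0.005, -2.702]
force: [0.0, -0.4, -4.2]
grip_width: 0.0214
finger_force: 88.3
target [0.496 0.103 0.194] clock 13.1 tcp in frame [0.1174 0.3206 0.1028] width 0.0214
shift [ 0.929 -0.9    0.234] turn [ 0.066 -0.349  0.227] rows min 4.2 F [ 0.04 -0.45 -4.2 ] Fobj [-2.22 -0.45 -3.56] q [-0.12  0.75 -0.87  1.42  0.59  1.24  0.97]
```

```bash
python3 -m inch '[[0.15,-0.15,0,0.01,-0.05,0.04,0.1],[0.35,-0.35,0,0.02,-0.12,0.08,0.1],[0.55,-0.55,0,0.03,-0.2,0.12,0.1],[0.75,-0.75,0.05,0.05,-0.27,0.17,0.1],[0.88,-0.85,0.15,0.06,-0.33,0.21,0.1],[0.93,-0.9,0.23,0.066,-0.349,0.227,0.1],[0.93,-0.9,0.23,0.066,-0.349,0.227,0.1],[0.93,-0.9,0.23,0.066,-0.349,0.227,0.1],[0.93,-0.9,0.23,0.066,-0.349,0.227,0.1]]'; python3 t.py slab 0 .086 .065
python3 - <<'E'
from h import *
f=grab("side");pickle.dump(f,open("side4.pkl","wb"));c=f["img"][120:270,190:360];cv2.imwrite("pics/c4.png",cv2.resize(c,None,fx=4,fy=4,interpolation=2)[...,::-1])
E
```

```text
clock: 14.22
position: [0.4947, 0.1021, 0.1917]
tool_rot: [-3.139, 0.554, -3.066]
force: [-0.2, 0.0, -4.1]
grip_width: 0.0212
finger_force: 89.5
target [0.525 0.105 0.147] clock 14.22 tcp in frame [-0.0025  0.0851  0.1191] width 0.0212
shift [-0.014  0.005  0.27 ] turn [-0.001 -0.003  0.001] rows min 0.9 F [-0.21  0.05 -4.15] Fobj [-2.37  0.06 -3.41] q [ 0.04  0.31 -0.55  2.36  1.64  0.36 -0.36]
```

View pics/c4.png

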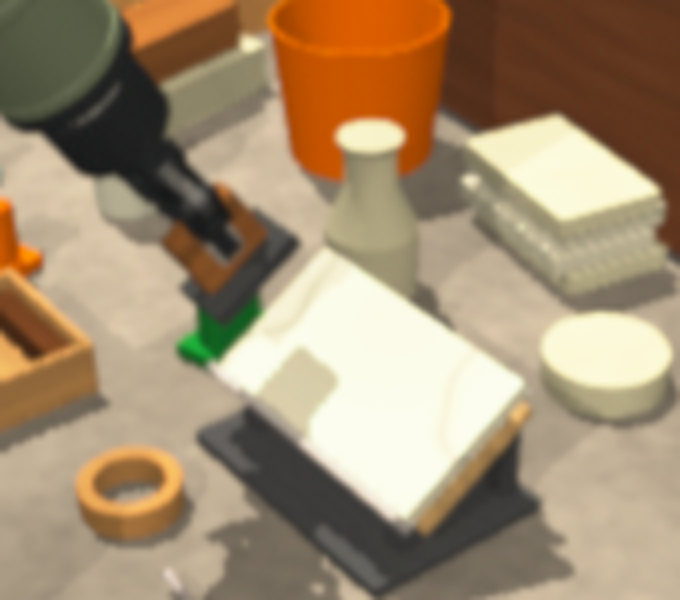

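The block hangs square in the gripper, foot at (240,270), over the slab's left end. I'll go down to a hover first.

```bash
python3 -m inch '[[-0.014,0.005,0.06,-0.001,-0.003,0.001,0.1],[-0.014,0.005,0.13,-0.001,-0.003,0.001,0.1],[-0.014,0.005,0.2,-0.001,-0.003,0.001,0.1],[-0.014,0.005,0.27,-0.001,-0.003,0.001,0.1],[-0.014,0.005,0.27,-0.001,-0.003,0.001,0.1],[-0.014,0.005,0.27,-0.001,-0.003,0.001,0.1]]'; python3 t.py slab 0 .086 .051;python3 -m inch '[[0,0,0.02,0,0,0,0.1],[0,0,0.04,0,0,0,0.1],[0,0,0.06,0,0,0,0.1],[0,0,0.06,0,0,0,0.1]]'; python3 t.py slab 0 .086 .049
```

```text
clock: 15.02
position: [0.5261, 0.1056, 0.1484]
tool_rot: [3.141, 0.56, -3.069]
force: [0.0, -0.8, -3.5]
grip_width: 0.0208
finger_force: 89.3
target [0.533 0.106 0.135] clock 15.03 tcp in frame [0.0013 0.0863 0.0657] width 0.0208
shift [ 0.007 -0.001  0.073] turn [ 0.     0.001 -0.   ] rows min 0.2 F [ 0.03 -0.84 -3.53] Fobj [-1.89 -0.84 -2.98] q [ 0.07  0.47 -0.59  2.33  1.89  0.45 -0.56]
clock: 15.52
position: [0.5327, 0.106, 0.1376]
tool_rot: [3.141, 0.56, -3.069]
force: [-0.9, 0.4, -5.1]
grip_width: 0.0207
finger_force: 89.3
target [0.534 0.106 0.134] clock 15.53 tcp in frame [0.0012 0.0862 0.053 ] width 0.0207
shift [ 0.006 -0.001  0.02 ] turn [ 0.     0.001 -0.   ] rows min 0.1 F [-0.85  0.35 -5.07] Fobj [-3.38  0.41 -3.86] q [ 0.08  0.5  -0.6   2.32  1.93  0.47 -0.58]
```

```bash
python3 -m inch '[[0,0,0.007,0,0,0,0.1],[0.003,0,0.014,0,0,0,0.1],[0.006,0,0.021,0,0,0,0.1],[0.006,0,0.028,0,0,0,0.1],[0.006,0,0.035,0,0,0,0.1],[0.006,0,0.042,0,0,0,0.1],[0.006,0,0.049,0,0,0,0.1],[0.006,0,0.055,0,0,0,0.1],[0.006,0,0.055,0,0,0,0.1]]'; python3 t.py slab 0 .086 .0395; python3 -m inch '[[0,0,0,0,0,0,0.1]]' | tail -4;python3 t.py slab 0 .086 .0395
```

```text
clock: 16.65
position: [0.5376, 0.1064, 0.128]
tool_rot: [3.141, 0.561, -3.069]
force: [-2.3, -1.1, 2.9]
grip_width: 0.021
finger_force: 90.4
target [0.539 0.106 0.125] clock 16.65 tcp in frame [0.0003 0.0862 0.0423] width 0.021
shift [ 0.002 -0.001  0.014] turn [ 0.     0.001 -0.   ] rows min 0.0 F [-2.34 -1.05  2.89] Fobj [-0.51 -0.88  3.73] q [ 0.08  0.53 -0.6   2.31  1.97  0.49 -0.61]
tool_rot: [3.141, 0.561, -3.069]
force: [-2.1, -0.5, 2.6]
grip_width: 0.021
finger_force: 90.4
target [0.539 0.106 0.125] clock 16.77 tcp in frame [0.0003 0.0862 0.0424] width 0.021
shift [ 0.002 -0.001  0.014] turn [ 0.     0.001 -0.   ] rows min 0.0 F [-2.1  -0.48  2.64] Fobj [-0.41 -0.32  3.37] q [ 0.08  0.53 -0.6   2.31  1.97  0.49 -0.61]
```

```bash
python3 -m inch '[[0,0,0.005,0,0,0,0.1],[0,0,0.009,0,0,0,0.1],[0,-0.007,0.009,0,0,0,0.1],[0,-0.021,0.009,0,0,0,0.1],[0,-0.035,0.009,0,0,0,0.1],[0,-0.05,0.009,0,0,0,0.1],[0,-0.065,0.009,0,0,0,0.1],[0,-0.08,0.009,0,0,0,0.1],[0,-0.095,0.009,0,0,0,0.1],[0,-0.11,0.009,0,0,0,0.1],[0,-0.125,0.009,0,0,0,0.1],[0,-0.14,0.009,0,0,0,0.1]]'; python3 t.py slab 0 -.086 .0405
```

```text
clock: 18.27
position: [0.5401, 0.0792, 0.1263]
tool_rot: [3.14, 0.56, -3.068]
force: [-4.5, 3.3, 2.0]
grip_width: 0.0209
finger_force: 90.6
target [ 0.551 -0.065  0.126] clock 18.27 tcp in frame [-0.0002  0.0589  0.0406] width 0.0209
shift [-0.    -0.724 -0.001] turn [0.001 0.001 0.001] rows min 2.3 F [-4.52  3.32  1.99] Fobj [-2.56  3.64  3.95] q [ 0.15  0.53 -0.6   2.32  2.03  0.46 -0.61]
```

```bash
python3 -m inch '[[0,-0.015,0.001,0,0,0,0.1],[0,-0.03,0.002,0,0,0,0.1],[0,-0.045,0.002,0,0,0,0.1],[0,-0.06,0.002,0,0,0,0.1],[0,-0.075,0.002,0,0,0,0.1],[0,-0.09,0.002,0,0,0,0.1],[0,-0.105,0.002,0,0,0,0.1],[0,-0.12,0.002,0,0,0,0.1],[0,-0.135,0.002,0,0,0,0.1],[0,-0.15,0.002,0,0,0,0.1],[0,-0.165,0.002,0,0,0,0.1],[0,-0.18,0.002,0,0,0,0.1],[0,-0.195,0.002,0,0,0,0.1],[0,-0.21,0.002,0,0,0,0.1],[0,-0.225,0.002,0,0,0,0.1],[0,-0.24,0.002,0,0,0,0.1]]'; python3 t.py slab 0 -.086 .0405
python3 - <<'E'
from h import *
f=grab("side");P=cloud(f)
o,Ro=np.array([.566,.022,.092]),R.from_euler("ZY",[.073,-np.radians(32)])
for nm,g in(("before",pickle.load(open("side4.pkl","rb"))),("now",f)):
    l=Ro.inv().apply((cloud(g)-o).reshape(-1,3)).reshape(420,560,3); h=g["img"].astype(int)
    m=(abs(l[...,0])<.045)&(l[...,1]>-.1)&(l[...,1]<-.05)&(abs(l[...,2])<.03)&(h.min(2)>140);print(nm,m.sum(),np.median(l[m][:,2]),np.polyfit(l[m][:,0],l[m][:,2],1))
E
```

```text
clock: 20.27
position: [0.5438, 0.0312, 0.1259]
tool_rot: [3.14, 0.56, -3.068]
force: [-5.0, 3.9, 1.6]
grip_width: 0.0212
finger_force: 90.6
target [ 0.551 -0.065  0.126] clock 20.27 tcp in frame [-0.0003  0.0108  0.0402] width 0.0212
shift [-0.001 -0.484 -0.002] turn [0.001 0.001 0.001] rows min 1.5 F [-4.96  3.92  1.61] Fobj [-3.1   4.27  3.84] q [ 0.27  0.53 -0.59  2.32  2.14  0.4  -0.6 ]
before 493 0.0008813178352316203 [0.00310085 0.00099202]
now 491 -0.008569347013310889 [ 0.00129893 -0.00860828]
```

The camera shows the slab pressed in 9.5 mm, about 8 N. I'll carry on with the stroke.

```bash
python3 -m inch '[[0,-0.015,0,0,0,0,0.1],[0,-0.03,0,0,0,0,0.1],[0,-0.045,0,0,0,0,0.1],[0,-0.06,0,0,0,0,0.1],[0,-0.075,0,0,0,0,0.1],[0,-0.09,0,0,0,0,0.1],[0,-0.105,0,0,0,0,0.1],[0,-0.12,0,0,0,0,0.1],[0,-0.135,0,0,0,0,0.1],[0,-0.15,0,0,0,0,0.1],[0,-0.165,0,0,0,0,0.1],[0,-0.18,0,0,0,0,0.1],[0,-0.195,0,0,0,0,0.1],[0,-0.21,0,0,0,0,0.1],[0,-0.225,0,0,0,0,0.1],[0,-0.24,0,0,0,0,0.1]]'; python3 t.py slab 0 -.087 .0403
```

```text
clock: 22.32
position: [0.5472, -0.0166, 0.1259]
tool_rot: [3.14, 0.56, -3.068]
force: [-4.9, 4.3, 3.3]
grip_width: 0.0212
finger_force: 90.6
target [ 0.551 -0.066  0.126] clock 22.32 tcp in frame [-0.0003 -0.0372  0.0401] width 0.0212
shift [-0.001 -0.249 -0.001] turn [0.001 0.001 0.   ] rows min 0.8 F [-4.92  4.3   3.31] Fobj [-2.14  4.64  5.23] q [ 0.39  0.53 -0.58  2.31  2.23  0.34 -0.58]
```

```bash
python3 -m inch '[[0,-0.015,0,0,0,0,0.1],[0,-0.03,0,0,0,0,0.1],[0,-0.045,0,0,0,0,0.1],[0,-0.06,0,0,0,0,0.1],[0,-0.075,0,0,0,0,0.1],[0,-0.09,0,0,0,0,0.1],[0,-0.105,0,0,0,0,0.1],[0,-0.12,0,0,0,0,0.1],[0,-0.135,0,0,0,0,0.1],[0,-0.15,0,0,0,0,0.1],[0,-0.165,0,0,0,0,0.1],[0,-0.18,0,0,0,0,0.1],[0,-0.195,0,0,0,0,0.1],[0,-0.21,0,0,0,0,0.1],[0,-0.225,0,0,0,0,0.1],[0,-0.24,0,0,0,0,0.1],[0,-0.252,0,0,0,0,0.1],[0,-0.252,0,0,0,0,0.1]]'; python3 t.py slab 0 -.087 .0403
python3 - <<'E'
from h import *
f=grab("side");c=f["img"][130:280,200:370];cv2.imwrite("pics/c5.png",cv2.resize(c,None,fx=4,fy=4,interpolation=2)[...,::-1])
o,Ro=np.array([.566,.022,.092]),R.from_euler("ZY",[.073,-np.radians(32)])
for nm,g in(("before",pickle.load(open("side4.pkl","rb"))),("now",f)):
    l=Ro.inv().apply((cloud(g)-o).reshape(-1,3)).reshape(420,560,3); h=g["img"].astype(int)
    m=(abs(l[...,0])<.045)&(l[...,1]>-.02)&(l[...,1]<.04)&(abs(l[...,2])<.03)&(h.min(2)>140);print(nm,m.sum(),np.median(l[m][:,2]))
E
```

```text
clock: 24.58
position: [0.5509, -0.0673, 0.1258]
tool_rot: [3.141, 0.56, -3.068]
force: [-4.5, 2.2, 2.5]
grip_width: 0.0211
finger_force: 90.6
target [ 0.551 -0.066  0.126] clock 24.57 tcp in frame [-0.0004 -0.0879  0.0401] width 0.0211
shift [-0.002  0.005 -0.001] turn [0.001 0.001 0.   ] rows min 0.0 F [-4.52  2.17  2.51] Fobj [-2.36  2.5   4.43] q [ 0.51  0.54 -0.57  2.29  2.32  0.27 -0.55]
before 517 0.0012557863991907307
now 244 -0.00813528065625612
```

View pics/c5.png

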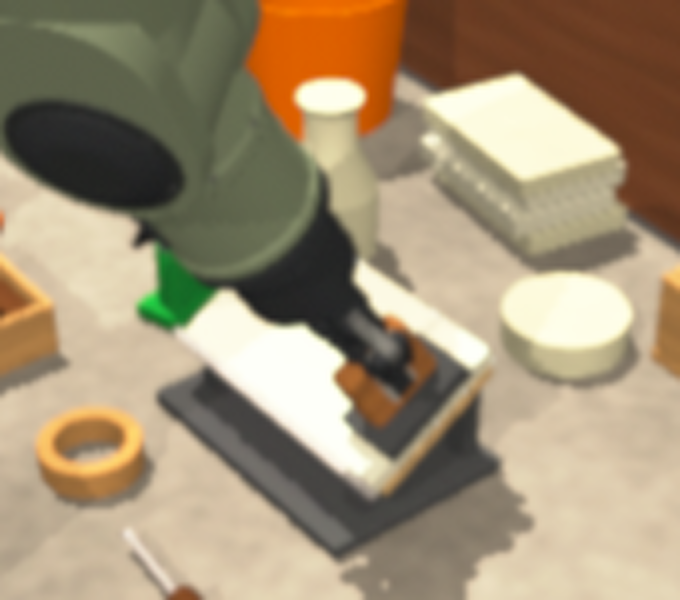

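Foot is flat at the right end at (415,395), still pressed in about 9.4 mm. I'll lift off and head to the tray.

```bash
python3 -m inch '[[0,0,-0.02,0,0,0,0.1],[0,0,-0.05,0,0,0,0.1],[0,0,-0.08,0,0,0,0.1],[-0.05,0,-0.15,0,0,0,0.1],[-0.12,0,-0.27,0,0,0,0.1],[-0.2,0,-0.38,0,0,0,0.1],[-0.25,-0.1,-0.45,0,0.05,0,0.1],[-0.25,-0.25,-0.5,0,0.12,0,0.1],[-0.25,-0.4,-0.5,0,0.2,0,0.1],[-0.25,-0.55,-0.5,0,0.27,0,0.1],[-0.25,-0.7,-0.5,0,0.355,0,0.1],[-0.25,-0.8,-0.5,0,0.355,0,0.1],[-0.25,-0.8,-0.5,0,0.355,0,0.1]]'; python3 t.py tray 0 0 .12
python3 - <<'E'
from h import *
f=grab("top");g=grab("side")
for n,f in(("top",f),("side",g)):
    h=cv2.cvtColor(f["img"],cv2.COLOR_RGB2HSV);P=cloud(f)
    m=(abs(P[...,0]-.394)<.085)&(abs(P[...,1]+.29)<.085)&(h[...,1]>70)&(h[...,2]>110)&(h[...,0]>10)&(h[...,0]<35)
    c=max(cv2.findContours(m.astype(np.uint8),0,1)[0],key=cv2.contourArea).reshape(-1,2)
    for z in(.014,):print(n,len(c),cv2.minAreaRect((onplane(f,c,z)[:,:2]*1000).astype(np.float32)))
E
```

```text
clock: 26.25
position: [0.5522, -0.2309, 0.238]
tool_rot: [3.139, 0.0, -3.072]
force: [-0.4, -0.5, -5.8]
grip_width: 0.021
finger_force: 89.5
target [ 0.394 -0.29   0.12 ] clock 26.25 tcp in frame [0.145  0.0865 0.238 ] width 0.021
shift [ 0.81  -0.241  0.589] turn [ 0.001 -0.     0.159] rows min 3.3 F [-0.43 -0.54 -5.8 ] Fobj [-0.33 -0.61 -5.8 ] q [ 0.81  0.59 -0.76  1.66  0.44  1.08  1.56]
top 104 ((395.46978759765625, -290.9537048339844), (86.10134887695312, 115.09748077392578), 79.31964874267578)
side 160 ((392.7073059082031, -294.0889587402344), (96.23420715332031, 120.2671890258789), 78.89542388916016)
```

```bash
python3 -m inch '[[0.2,-0.06,0.05,0,0,0.04,0.1],[0.4,-0.12,0.15,0,0,0.09,0.1],[0.6,-0.18,0.3,0,0,0.14,0.1],[0.75,-0.22,0.45,0,0,0.163,0.1],[0.8,-0.241,0.55,0,0,0.163,0.1],[0.806,-0.241,0.59,0,0,0.163,0.1],[0.806,-0.241,0.59,0,0,0.163,0.1],[0.806,-0.241,0.59,0,0,0.163,0.1]]'; python3 t.py tray .001 0 .06
python3 - <<'E'
from h import *
f=grab("side");c=f["img"][260:400,220:420];cv2.imwrite("pics/c6.png",cv2.resize(c,None,fx=4,fy=4,interpolation=2)[...,::-1])
E
```

```text
clock: 27.35
position: [0.3964, -0.2873, 0.1197]
tool_rot: [3.141, 0.005, 2.96]
force: [1.2, 0.2, -4.5]
grip_width: 0.0211
finger_force: 89.4
target [ 0.395 -0.29   0.06 ] clock 27.35 tcp in frame [0.0018 0.003  0.1197] width 0.0211
shift [ 0.006 -0.015  0.298] turn [ 0.     0.003 -0.001] rows min 1.0 F [ 1.19  0.25 -4.53] Fobj [ 1.12  0.46 -4.53] q [ 0.98  0.57 -0.63  2.04  0.52  0.69  1.41]
```

View pics/c6.png

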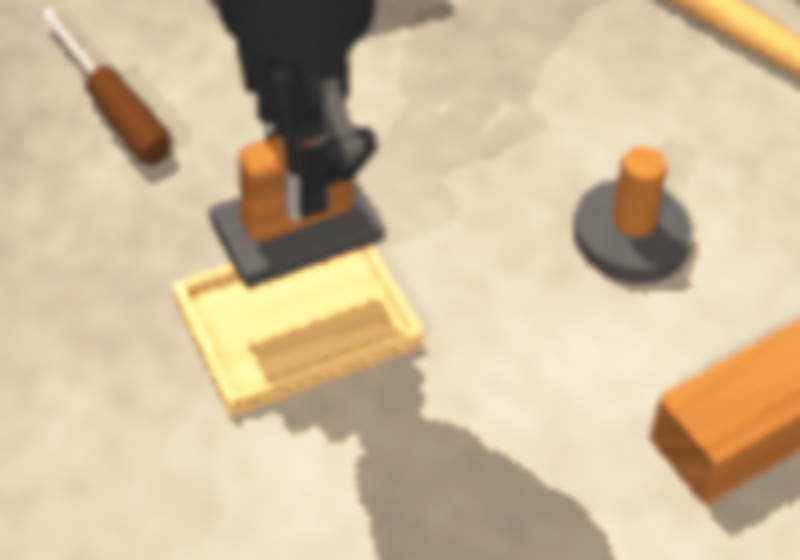

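The foot at (295,235) is square with the tray at (300,330) and above it. Lowering now.

```bash
python3 -m inch '[[0.006,-0.015,0.06,0,0.003,0,0.1],[0.006,-0.015,0.12,0,0.003,0,0.1],[0.006,-0.015,0.18,0,0.003,0,0.1],[0.006,-0.015,0.23,0,0.003,0,0.1],[0.006,-0.015,0.27,0,0.003,0,0.1],[0.006,-0.015,0.298,0,0.003,0,0.1],[0.006,-0.015,0.298,0,0.003,0,0.1]]'; python3 t.py tray .001 0 .055
```

```text
clock: 28.28
position: [0.3938, -0.2902, 0.059]
tool_rot: [3.14, -0.002, 2.959]
force: [-0.0, 0.5, -4.1]
grip_width: 0.0208
finger_force: 89.5
target [ 0.395 -0.29   0.055] clock 28.27 tcp in frame [-0.0002 -0.0002  0.059 ] width 0.0208
shift [-0.006  0.001  0.02 ] turn [ 0.001 -0.001 -0.002] rows min 0.1 F [-0.03  0.48 -4.14] Fobj [-0.12  0.47 -4.14] q [ 0.92  0.67 -0.54  2.06  0.63  0.58  1.32]
```

```bash
python3 -m inch '[[0,0,0.005,0,0,0,0.1],[0,0,0.01,0,0,0,0.1],[0,0,0.015,0,0,0,0.1],[0,0,0.02,0,0,0,0.1],[0,0,0.02,0,0,0,0.1]]'; python3 t.py tray .001 0 .054
```

```text
clock: 28.9
position: [0.3938, -0.2903, 0.0552]
tool_rot: [3.141, -0.002, 2.959]
force: [0.9, 0.3, -3.9]
grip_width: 0.0212
finger_force: 89.5
target [ 0.395 -0.29   0.054] clock 28.9 tcp in frame [-0.0001 -0.0003  0.0552] width 0.0212
shift [-0.006  0.002  0.006] turn [ 0.001 -0.001 -0.002] rows min 0.0 F [ 0.9   0.3  -3.94] Fobj [ 0.83  0.45 -3.94] q [ 0.91  0.68 -0.53  2.06  0.63  0.57  1.31]
```

```bash
python3 -m inch '[[0,0,0.002,0,0,0,0.1],[0,0,0.004,0,0,0,0.1],[0,0,0.004,0,0,0,0.1]]'|grep force; python3 -m inch '[[0,0,0.002,0,0,0,0.1],[0,0,0.003,0,0,0,0.1],[0,0,0.003,0,0,0,0.1]]'|grep -E 'force|pos'
```

```text
force: [-0.7, -0.0, -4.3]
finger_force: 89.5
position: [0.3938, -0.2903, 0.0541]
force: [-3.3, 1.3, 4.6]
finger_force: 91.0
```

Touched down at 54.1 mm, as predicted. I'll open slowly, to 55 mm, then retract.

```bash
python3 -m inch '[[0,0,-0.001,0,0,0,0.25],[0,0,-0.001,0,0,0,0.3],[0,0,-0.001,0,0,0,0.45],[0,0,-0.001,0,0,0,0.6],[0,0,-0.001,0,0,0,0.65],[0,0,-0.001,0,0,0,0.65],[0,0,-0.05,0,0,0,0.65],[0,0,-0.15,0,0,0,0.65],[0,0,-0.35,0,0,0,0.65],[0,0,-0.6,0,0,0,0.65],[0,0,-0.8,0,0,0,0.65],[0,0,-0.8,0,0,0,0.65],[0,0,-0.8,0,0,0,0.65]]' 20
python3 - <<'E'
from h import *
f=grab("side");g=grab("top")
cv2.imwrite("pics/s7.png",cv2.resize(f["img"],(800,600))[...,::-1])
for n,f in(("top",g),("side",f)):
    P=cloud(f)
    for nm,c,z0 in(("block",(.394,-.29),.04),("offcut",(.365,.291),.03)):
        m=(abs(P[...,0]-c[0])<.05)&(abs(P[...,1]-c[1])<.05)&(P[...,2]>z0)&(P[...,2]<.09);q=P[m]
        print(n,nm,len(q),q.mean(0) if len(q) else"",q[:,2].max() if len(q) else"")
E
```

```text
clock: 31.28
position: [0.3938, -0.2905, 0.2138]
tool_rot: [3.141, -0.002, 2.959]
force: [0.4, 0.1, -0.0]
grip_width: 0.0556
finger_force: 0.0
top block 84 [ 0.38166617 -0.28575441  0.06879167] 0.08348963063582242
top offcut 121 [0.36233069 0.28774089 0.04169098] 0.051226938660045365
side block 498 [ 0.3901992  -0.29634057  0.06444824] 0.07740122172962745
side offcut 148 [0.36056996 0.28545398 0.04076254] 0.04754100757624928
```

View pics/s7.png

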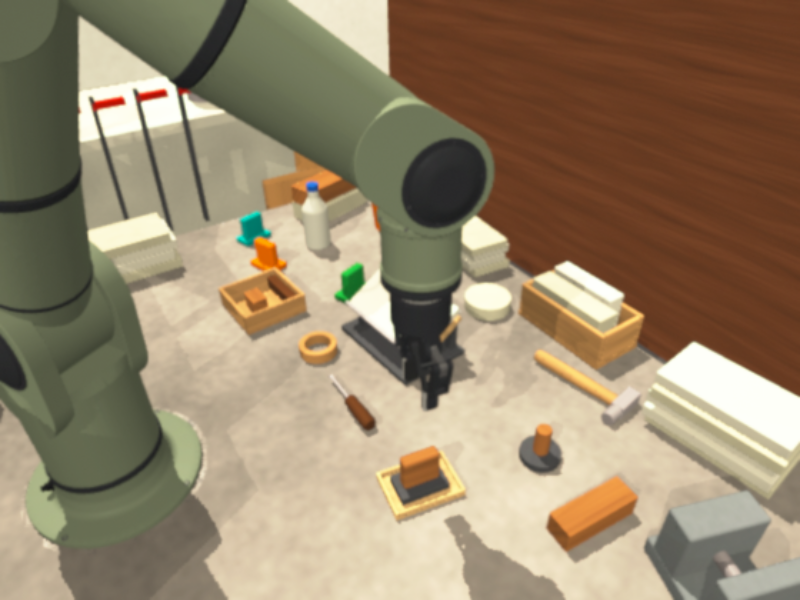

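The block stands in its tray at (420,478), the offcut lies flat in the crate at (257,298), the other things look undisturbed, and the gripper is clear.

```bash
python3 -c "
from workcell import bot
print(bot.job_done())"
```

```text
the job is handed in; nothing more can be done
None
```

The job is handed in at about 31 s on the robot's clock: the offcut lies in the crate, the slab was rubbed left to right in one stroke at about 8 N, and the rubbing block stands in its tray with nothing else visibly moved; no verdict came back.

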